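Brake the spool winder's wheel with its index pin and lock it in the gate

TASK

The spool winder's wheel is still being turned by its slip clutch and has to be locked. Lift the red-handled index pin out of its black block, put its tip down through the slot of the blue gate and press it lightly on the turning wheel so that the rubbing slows the wheel to a slow crawl (start just after the hole has gone by, so that the wheel is already crawling when it comes round again); when the hole then comes under the slot let the pin drop in, push it fully home so that its collar sits on the gate, and let go of it. Never press or jar the wheel hard or let the pin into the hole while the wheel is still fast, brake it only with the pin (not with the gripper), and leave the bottle, the solder spool and the tape where they are.

Things in the scene. Friction and masses are not known exactly. Their poses are not given: they have to be found in the camera images.
- pin: Loose steel index pin with a red handle, about 80 g, standing upright in pin_block at the start. Origin at the centre of its tip, z along it towards the handle. Shank 10 mm diameter from z = 0 to 34 mm (the last 2 mm at the tip tapered to 7 mm), collar 22 mm diameter from z = 34 to 39 mm, round red handle 18 mm diameter from z = 39 to 84 mm: grip the handle.
- pin_tip (a point): Centre of the pin's tip (same point and axes as the pin's origin).
- pin_block: Fixed black block 50 x 50 x 40 mm that holds the pin: 12 mm through-hole in the middle, the pin's collar rests on its top. Origin: centre of its underside.
- winder: Fixed stand of the spool winder. Origin: on the wheel's axis at the bench top, z up; its own -x axis points from the wheel's axis to the gate. A grey post 102 to 122 mm out on that side carries the blue gate plate, 46 mm wide, which reaches in over the wheel to 46 mm from the axis, from 46 to 60 mm above the bench.
- gate_slot (a point): Centre of the slot in the blue gate, at the level of the gate's top face (60 mm above the bench), 70 mm from the wheel's axis. Axes as the winder's: the slot is 24 mm long along x (radially) and 12 mm wide along y (the way the wheel's face moves), straight through the 14 mm plate. The wheel's face lies 20 mm below this point when not pressed.
- platter: The sprung spindle (origin on the axis, 30 mm up) with all it carries: the flat light-grey wheel with black rim, 190 mm diameter, 10 mm thick, top face 40 mm above the bench, 2.2 kg, and the white spool. The wheel sinks under a push: the first 1 N does not move it, then 1 mm per N, to a hard stop 9 mm down; it springs back up.
- hub_spool: Empty white spool fixed on the middle of the wheel, turning with it: 54 mm diameter, its top 92 mm above the bench, 43 mm clear of the slot's middle, so fingers opened along the slot's length would reach over it. Origin: its underside.
- wheel_hole (a point): Centre of the wheel's one hole, at the wheel's top face, 70.5 mm from the axis: a through-window about 17 mm radially by 14 mm along the way of turning, with a yellow stripe on the wheel on either side of it.
- wheel (a joint): Wheel angle, rad, growing anticlockwise without end; the hole is under the slot at whole multiples of 2 pi. The slip clutch turns it anticlockwise (seen from above) at about 3.3 rad/s; the pin rubbing under the gate slows it steadily, some 4 to 6 N stalls it (friction varies), and it speeds up again within half a second when let go.
- flux_bottle: Bystander: white dropper bottle with a red collar, 38 mm diameter, 90 mm tall; origin at its underside.
- solder_spool: Bystander: spool of solder wire standing on its flange, 55 mm diameter, 60 mm tall; origin at its underside.
- tape: Bystander: roll of white tape lying flat, 73 mm diameter, 31 mm tall; origin at its underside.

How it is judged:
On the way, in this order (a step that is already met when the one before it is completed fails the run):
1. the pin is lifted clear of its block (z of pin_tip in the frame of pin_block above 0.045 m), for 0.1 s.
2. the pin, down in the gate's slot and rubbing on the wheel away from the hole, has slowed the wheel below 1.3 rad/s (contact force between pin and platter above 0.5 N and velocity of joint wheel between -1.3 and 1.3 rad/s and z of pin_tip in the frame of gate_slot below -0.016 m and y of pin_tip in the frame of gate_slot between -0.005 and 0.005 m and horizontal distance between pin_tip and wheel_hole above 0.012 m), for 0.2 s.
At the end, for the whole second after the job is handed in: The released pin stands in the slot, tip at least 30 mm below the gate's top (34 is home), lean under 0.22 rad, tip within 9 mm of the wheel hole's centre and within 6 mm across, 10 mm along the slot's middle; the wheel and the pin are at rest (z of pin_tip in the frame of gate_slot below -0.03 m and x of pin_tip in the frame of gate_slot between -0.01 and 0.01 m and y of pin_tip in the frame of gate_slot between -0.006 and 0.006 m and horizontal distance between pin_tip and wheel_hole below 0.009 m and angle between pin's own z axis and vertical below 0.22 rad and velocity of joint wheel between -0.05 and 0.05 rad/s and linear speed of pin below 0.02 m/s); the robot touches nothing.
It fails at once if the pin's tip is in the wheel's hole (over 1.5 mm deep) while the wheel still turns faster than 2.4 rad/s (z of pin_tip in the frame of wheel_hole below -0.0015 m and horizontal distance between pin_tip and wheel_hole below 0.009 m and velocity of joint wheel above 2.4 rad/s).
It fails at once if the pin presses or jars the wheel with more than 20 N (contact force between pin and platter above 20 N).
It fails at once if the gripper or arm touches the wheel or its spool with more than 2 N (contact force between any of the fingers, the arm and platter above 2 N).
It fails at once if the bottle, the solder spool or the tape is moved more than 20 mm (distance of any of flux_bottle, solder_spool, tape from where it was at the start of the episode above 0.02 m).
It also fails if it takes over 54 s, if anything falls off the work surface, if the arm or the gripper's body presses on something with over 40 N, if the wrist force passes 120 N, or if a joint passes its speed limit or range.

ROBOT

A 6-joint arm with a two-finger parallel gripper is mounted at the origin on the work surface; the furniture and walls round the work are solid. World frame = base frame: x ahead of the robot, y to its left, z up, the work surface at z = 0. Lengths are in m, angles in rad, forces in N, time in s.
With the tool pointing down it reaches from about 0.35 to 0.85 m from the base axis. Payload 8.1 kg.
Tool frame: the origin (TCP) lies midway between the tips of the shut fingers; the grasp point (between the pads) lies 19 mm behind it (bot.grasp_offset is the distance from the TCP to the grasp point, in m); z points along the fingers, y is the line along which they close (so a half turn about z gives the same grasp; the last joint's range is limited). The gripper opens to 85 mm and grips with 20 to 120 N. Pads are 22 mm wide; open, the fingers measure 114 mm over their backs; the gripper's body (76 mm by 85 mm) begins 54 mm behind the grasp point. The pads swing forward as they close: fully open they stand 13 mm farther back than shut.
Start: joints at [-1.251, 0.13, 1.488, -0, 1.523, -0.085], TCP at [0.236, -0.552, 0.199] pointing down, gripper open.
Joint ranges: [-2.96, 2.96], [-0.89, 2.26], [0.02, 2.5], [-1.34, 4.48], [0, 2.73], [-2.66, 2.66]. Speed limits (rad/s): [2.39, 2.39, 2.79, 3.14, 3.14, 3.14].

INTERFACE

Orientations are given as [roll, pitch, yaw] about the fixed x, y, z axes, in that order (R = Rz(yaw) Ry(pitch) Rx(roll)).
In Python, from workcell import bot, vision gives the robot as it stands.
- The arm moves only by the shell command python3 -m pendant 'ROWS' [OPENING] [FORCE]. ROWS is JSON, a list of rows, each an object with "linear": the shift along the world's x, y, z in mm, a list of three; "spin": the turn about the world's z in units of 5 degrees (1.0 is 5 degrees). A call has 1 to 12 rows; each row is the pose to reach, as a shift and turn from the pose commanded when the call began; what a row does not reach only later rows make up. A row lasts 1/12 s, in which the tool goes at most 41.7 mm and 7.16 degrees, less where a joint would pass 70% of its speed; a pose out of reach is approached as far as the arm can. A call with a gripper value outside its range is refused whole. OPENING is the opening, from 0 (shut) to 1 (fully open), set as the call begins (- or left out, the last holds). The fingers move at their own pace and stop on an object; FORCE is the grip in N (left out, the last holds). Time passes only in rows, so rows that repeat a pose let the fingers close. It gives the time, the measured TCP pose, the force, the opening and the grip force at its end, in the units of the state.
- bot.sense(): the state, without advancing time (a new reading comes with each control period).
- vision.snapshot(name): name is "scene" or "side" or "wrist"; returns a dict with "pixels" (480x640x3 uint8, blue, green, red), "fx", "fy", "cx", "cy" (pixels), "extrinsics" (4x4, takes a point from camera to world coordinates); the wrist camera has in their place "hand_eye" (4x4, takes a point from camera to tool coordinates, whose origin is the TCP and whose axes are the flange's). Camera axes: x right, y down, z forward; pixel columns grow to the right and rows downward; lengths in m; the calibration is good to about 2 mm. The wrist camera is an equidistant fisheye: a pixel r from the principal point sees the ray r / f radians off the axis. A picture is of the moment at which its call begins: read the wrist's pose just before it. There is no depth.
- bot.hand_in(): hands the job in; it is judged then, once.
The state is a dict: "time_s": time; "qpos": joint angles; "qvel": joint speeds; "joint_torque": joint torques, N m; "ee_pos": TCP position; "tcp_rot": TCP orientation; "ft_force": force on the tool from outside, world axes, zero at the start; "wrist_torque": the same for the moment, N m; "finger_gap": finger opening in m; "grip_force": force on a finger pad.
Only numpy, scipy, OpenCV 4.12 (cv2) and the standard library are available. Lean on these libraries where they do the work, as an engineer would, in place of code of your own. Each camera call takes 0.05 s, during which the arm holds its last target. There are 200 camera calls.

## Working session

There is one attempt and no reset: what is moved stays moved. The work goes in short steps, Python scripts to look and compute and a shell command to move; the robot and the scene stay as the last step left them, time stands still between calls to the robot, and variables do not carry over. Pictures are saved under pics/ and viewed, at most 10 in all, crops included, and the job is handed in when it is done.

```bash
ls; mkdir -p pics; python3 - <<'E'
from workcell import bot, vision
import cv2
s=bot.sense(); print(s['time_s'],s['ee_pos'],s['tcp_rot'],s['ft_force'],s['finger_gap'],bot.grasp_offset)
for n in ('scene','side'):
    d=vision.snapshot(n); cv2.imwrite(f'pics/{n}0.png',d['pixels']); print(n,d['fx'],d['cx'],d['cy'],d['extrinsics'])
E
```

```text
pics
0.0 [ 0.2361238  -0.55091851  0.19824851] [-3.13975357e+00 -1.69124059e-04  4.04782360e-01] [-0.31812757  0.49812252  0.11628107] 0.08529315642456757 0.0187
scene 518.3973551970918 318.93133172073954 236.80751740323572 [[ 0.53580359  0.54975152 -0.64084927  1.22289342]
 [ 0.84433785 -0.3462985   0.40886544 -0.378167  ]
 [ 0.00284926 -0.76016486 -0.64972399  0.71531195]
 [ 0.          0.          0.          1.        ]]
side 623.2558560596723 325.2446274338587 243.3360063678089 [[ 0.99939018 -0.00252547  0.03482663  0.54572134]
 [-0.02749024 -0.67188879  0.74014171 -0.88317944]
 [ 0.02153042 -0.74064774 -0.67154848  0.90749343]
 [ 0.          0.          0.          1.        ]]
```

View pics/scene0.png

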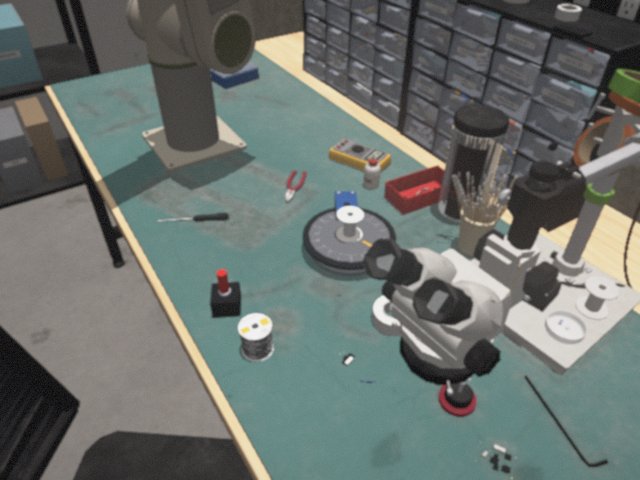

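View pics/side0.png

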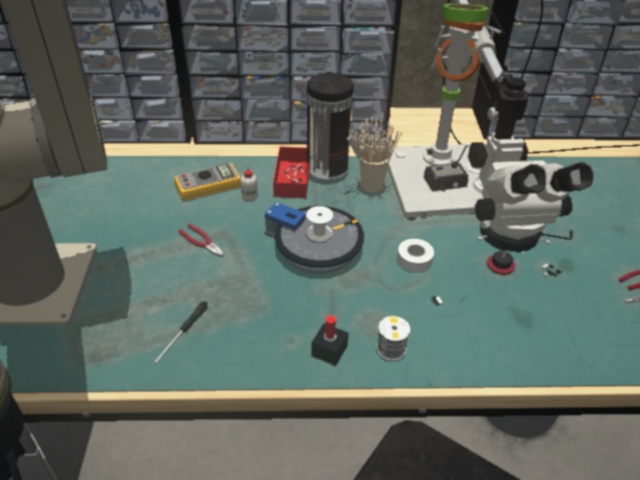

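The scene view shows the pin at (222,272) in its block at (225,298), and the wheel centred near (349,240) with the gate at (346,197). In the side view the pin is at (330,322), the gate at (286,215), the wheel at (320,238) and the solder spool at (393,338), right of the pin.

```bash
cat > h.py <<'E'
import numpy as np, cv2
from workcell import bot, vision
from scipy.spatial.transform import Rotation as R
def ray(d,u,v):
    E=d['extrinsics'];r=E[:3,:3]@np.array([(u-d['cx'])/d['fx'],(v-d['cy'])/d['fy'],1]);return E[:3,3],r/np.linalg.norm(r)
def onz(d,u,v,z):
    o,r=ray(d,u,v);return o+r*(z-o[2])/r[2]
def tri(a,b):
    A=np.zeros((3,3));y=np.zeros(3)
    for o,r in (a,b):
        P=np.eye(3)-np.outer(r,r);A+=P;y+=P@o
    p=np.linalg.solve(A,y);return p,[np.linalg.norm((np.eye(3)-np.outer(r,r))@(p-o)) for o,r in (a,b)]
def wray(d,s,u,v):
    x,y=u-d['cx'],v-d['cy'];r=np.hypot(x,y);th=r/d['fx'];c=np.array([x/r*np.sin(th),y/r*np.sin(th),np.cos(th)])
    T=np.eye(4);T[:3,:3]=R.from_euler('xyz',s['tcp_rot']).as_matrix();T[:3,3]=s['ee_pos'];M=T@d['hand_eye']
    return M[:3,3],M[:3,:3]@c
def wonz(d,s,u,v,z):
    o,r=wray(d,s,u,v);return o+r*(z-o[2])/r[2]
def blobs(img,lo,hi,box=None,n=3):
    h=cv2.cvtColor(img,cv2.COLOR_BGR2HSV);m=cv2.inRange(h,np.array(lo),np.array(hi))
    if lo[0]==0 and hi[0]<15: m|=cv2.inRange(h,np.array((170,)+tuple(lo[1:])),np.array((180,)+tuple(hi[1:])))
    if box: k=np.zeros_like(m);k[box[1]:box[3],box[0]:box[2]]=1;m*=k
    c,_=cv2.findContours(m,cv2.RETR_EXTERNAL,cv2.CHAIN_APPROX_NONE)
    return sorted(c,key=cv2.contourArea,reverse=True)[:n],m
def cen(c):
    M=cv2.moments(c);return M['m10']/M['m00'],M['m01']/M['m00']
E
python3 - <<'E'
from h import *
D={n:vision.snapshot(n) for n in('scene','side')}
bx={'scene':((205,260,240,300),(325,180,370,215)),'side':((315,310,345,345),(255,195,315,235))}
P={};G={};Wb={}
for n,d in D.items():
    c,m=blobs(d['pixels'],(0,120,60),(10,255,255),bx[n][0]);P[n]=cen(c[0]);print(n,'pin',P[n],cv2.boundingRect(c[0]))
    c,m=blobs(d['pixels'],(105,120,60),(130,255,255),bx[n][1]);G[n]=cen(c[0]);print('gate',G[n],cv2.boundingRect(c[0]),cv2.approxPolyDP(c[0],2,True).reshape(-1,2).tolist(), onz(d,*G[n],.06))
print(tri(ray(D['scene'],*P['scene']),ray(D['side'],*P['side'])))
print(tri(ray(D['scene'],*G['scene']),ray(D['side'],*G['side'])))
# white spool top
for n,b in (('scene',(325,200,375,225)),('side',(295,200,345,226))):
    c,m=blobs(D[n]['pixels'],(0,0,170),(180,40,255),b);Wb[n]=cen(c[0]);print(cv2.boundingRect(c[0]),onz(D[n],*Wb[n],.092))
for n in D:
    im=D[n]['pixels'];x,y=map(int,G[n]);cv2.imwrite(f'pics/g_{n}.png',cv2.resize(im[y-40:y+80,x-60:x+90],None,fx=5,fy=5)[:600])
i=np.hstack([cv2.imread(f'pics/g_{n}.png')[:, :] for n in D]);cv2.imwrite('pics/g1.png',cv2.resize(i,(800,320)))
E
```

```text
scene pin (222.34081196581195, 280.09294871794873) (217, 269, 12, 23)
gate (345.05636070853456, 198.975845410628) (335, 192, 22, 17) [[336, 194], [336, 208], [345, 202], [356, 204], [354, 194]] [0.50155238 0.147632   0.06      ]
side pin (330.07751937984494, 325.55260243632335) (326, 315, 10, 23)
gate (286.0540838852097, 214.40949227373068) (265, 204, 40, 22) [[265, 213], [292, 225], [296, 225], [304, 215], [299, 210], [281, 204], [273, 205], [270, 214]] [0.50869315 0.14286602 0.06      ]
(array([ 0.59232022, -0.17514904,  0.069105  ]), [np.float64(0.0016097663806539917), np.float64(0.0016097663806539891)])
(array([0.50823774, 0.14174132, 0.06383763]), [np.float64(0.0023084043088991034), np.float64(0.0023084043088992534)])
(336, 206, 29, 17) [0.5829273  0.10176099 0.092     ]
(306, 206, 27, 17) [0.57829874 0.10433647 0.092     ]
```

View pics/g1.png

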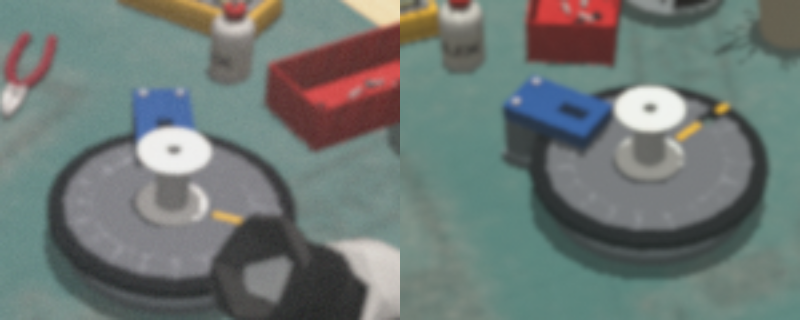

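```bash
python3 -m pendant '[{"linear":[356,376,-30],"spin":25.8},{"linear":[356,376,-30],"spin":25.8},{"linear":[356,376,-30],"spin":25.8},{"linear":[356,376,-30],"spin":25.8},{"linear":[356,376,-30],"spin":25.8},{"linear":[356,376,-30],"spin":25.8},{"linear":[356,376,-30],"spin":25.8},{"linear":[356,376,-30],"spin":25.8},{"linear":[356,376,-30],"spin":25.8},{"linear":[356,376,-30],"spin":25.8},{"linear":[356,376,-30],"spin":25.8},{"linear":[356,376,-30],"spin":25.8}]' 1.0 50
python3 -c "
from workcell import bot
print(bot.sense())"
```

```text
time_s: 1.2
ee_pos: [0.5806, -0.1872, 0.1701]
tcp_rot: [-3.142, -0.0, 1.911]
ft_force: [0.3, -0.7, 0.1]
finger_gap: 0.0852
grip_force: 0.0
{'time_s': 1.2, 'qpos': array([-3.95878700e-01,  1.71531668e-01,  1.49614882e+00, -3.24757519e-05,
        1.47397751e+00, -7.36093182e-01]), 'qvel': array([ 7.82103425e-01,  5.58872574e-01, -5.65760303e-01, -2.52492271e-03,
        5.77708773e-04, -7.10216203e-01]), 'joint_torque': array([ -2.78339893, -62.66015053, -45.87062716,   0.24491647,
         0.30404521,   1.57223895]), 'ee_pos': array([ 0.58055103, -0.18715967,  0.17014029]), 'tcp_rot': array([-3.14152253e+00, -1.99150443e-05,  1.91101395e+00]), 'ft_force': array([ 0.25166671, -0.72902631,  0.06009837]), 'wrist_torque': array([ 0.00161495, -0.03841283,  0.02430095]), 'grip_force': 0.0, 'finger_gap': 0.08518208772443633}
```

```bash
python3 -m pendant '[{"linear":[0,0,0],"spin":8.6},{"linear":[0,0,0],"spin":8.6},{"linear":[0,0,0],"spin":8.6},{"linear":[0,0,0],"spin":8.6},{"linear":[0,0,0],"spin":8.6},{"linear":[0,0,0],"spin":8.6},{"linear":[0,0,0],"spin":8.6},{"linear":[0,0,0],"spin":8.6},{"linear":[0,0,0],"spin":8.6}]'
python3 - <<'E'
from h import *
s=bot.sense();d=vision.snapshot('wrist');cv2.imwrite('pics/w1.png',d['pixels'])
print(d['fx'],d['cx'],d['cy'],d['hand_eye'])
c,m=blobs(d['pixels'],(0,120,60),(10,255,255),None,5)
for k in c:
    if cv2.contourArea(k)>30: print(cen(k),cv2.boundingRect(k),cv2.contourArea(k),wonz(d,s,*cen(k),.09),wonz(d,s,*cen(k),.068))
E
```

```text
time_s: 1.95
ee_pos: [0.5794, -0.189, 0.1702]
tcp_rot: [-3.142, -0.0, 2.651]
ft_force: [0.6, 0.2, -0.3]
finger_gap: 0.0854
grip_force: 0.0
371.64829954431775 319.43803301700484 239.56622293389464 [[-4.99842191e-04 -9.45256605e-01 -3.26327597e-01  8.34529997e-02]
 [ 9.99999567e-01 -7.28773695e-04  5.79283444e-04 -1.54994452e-03]
 [-7.85390470e-04 -3.26327166e-01  9.45256560e-01 -1.74220573e-01]
 [ 0.00000000e+00  0.00000000e+00  0.00000000e+00  1.00000000e+00]]
(343.9618357487923, 234.13526570048307) (332, 216, 26, 36) 690.0 [ 0.58731514 -0.1747161   0.09      ] [ 0.59442092 -0.17676163  0.068     ]
(582.7248504622077, 362.1005981511691) (570, 349, 31, 33) 306.5 [ 0.83919575 -0.00834647  0.09      ] [0.86807788 0.0039915  0.068     ]
```

View pics/w1.png

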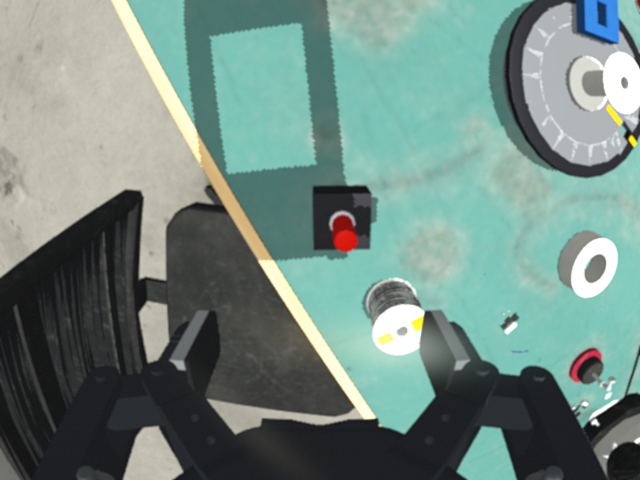

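The wrist view shows the pin's red top at about (346,241) over its block, the solder spool at (398,320), and the wheel and gate in the upper right corner (600,15).

```bash
python3 - <<'E'
from h import *
s=bot.sense();d=vision.snapshot('wrist')
for u,v,z in ((345.5,240.5,.09),(342,219,.043)): print(wonz(d,s,u,v,z))
for u,v in ((315,186),(370,187),(371,248),(314,249)): print(wonz(d,s,u,v,.04))
for u,v in ((585,82),):print(wonz(d,s,u,v,.04))
print(wonz(d,s,624,83,.092))
E
```

```text
[ 0.59219516 -0.17596562  0.09      ]
[ 0.5897394  -0.17448381  0.043     ]
[ 0.55459318 -0.18148361  0.04      ]
[ 0.5767701  -0.14118334  0.04      ]
[ 0.6261685  -0.16411095  0.04      ]
[ 0.60333578 -0.20871852  0.04      ]
[0.57689294 0.09933757 0.04      ]
[0.5798352  0.10309034 0.092     ]
```

```bash
python3 -m pendant '[{"linear":[12,14,-20]},{"linear":[12,14,-50]},{"linear":[12,14,-80]},{"linear":[12,14,-100]},{"linear":[12,14,-110]},{"linear":[12,14,-119]},{"linear":[12,14,-119]},{"linear":[12,14,-119]}]'
python3 -m pendant '[{"linear":[0,0,0]},{"linear":[0,0,0]},{"linear":[0,0,0]},{"linear":[0,0,0]},{"linear":[0,0,0]},{"linear":[0,0,0]},{"linear":[0,0,0]},{"linear":[0,0,0]},{"linear":[0,0,0]}]' 0 60
```

```text
invalid input at $[0]: expected keys linear, spin
invalid input at $[0]: expected keys linear, spin
```

```bash
python3 -m pendant '[{"linear":[12,14,-20],"spin":0},{"linear":[12,14,-50],"spin":0},{"linear":[12,14,-80],"spin":0},{"linear":[12,14,-100],"spin":0},{"linear":[12,14,-110],"spin":0},{"linear":[12,14,-119],"spin":0},{"linear":[12,14,-119],"spin":0},{"linear":[12,14,-119],"spin":0}]'
python3 -m pendant '[{"linear":[0,0,0],"spin":0},{"linear":[0,0,0],"spin":0},{"linear":[0,0,0],"spin":0},{"linear":[0,0,0],"spin":0},{"linear":[0,0,0],"spin":0},{"linear":[0,0,0],"spin":0},{"linear":[0,0,0],"spin":0},{"linear":[0,0,0],"spin":0},{"linear":[0,0,0],"spin":0}]' 0 60
```

```text
time_s: 2.72
ee_pos: [0.592, -0.1753, 0.0523]
tcp_rot: [3.141, 0.001, 2.655]
ft_force: [0.4, -0.4, 0.1]
finger_gap: 0.0854
grip_force: 0.0
time_s: 3.47
ee_pos: [0.592, -0.1751, 0.052]
tcp_rot: [3.141, 0.001, 2.655]
ft_force: [-0.5, 0.9, 4.3]
finger_gap: 0.0139
grip_force: 58.6
```

```bash
python3 -m pendant '[{"linear":[0,0,5],"spin":0},{"linear":[0,0,20],"spin":0},{"linear":[0,0,50],"spin":0},{"linear":[0,0,80],"spin":0},{"linear":[0,0,108],"spin":0},{"linear":[0,0,108],"spin":0},{"linear":[0,0,108],"spin":0}]'
python3 - <<'E'
from h import *
s=bot.sense();D={n:vision.snapshot(n) for n in('side','scene')};w=vision.snapshot('wrist')
a=D['side']['pixels'][180:330,250:450];b=D['scene']['pixels'][150:300,150:350]
cv2.imwrite('pics/l.png',np.hstack([cv2.resize(a,(400,300)),cv2.resize(b,(400,300))]));cv2.imwrite('pics/w2.png',w['pixels'])
print(s['ee_pos'],s['ft_force'],s['finger_gap'])
E
```

```text
time_s: 4.05
ee_pos: [0.5928, -0.1756, 0.1618]
tcp_rot: [3.141, 0.004, 2.655]
ft_force: [0.6, -0.8, -1.1]
finger_gap: 0.0138
grip_force: 58.7
[ 0.59281315 -0.1756063   0.16181167] [ 0.5744669  -0.76804924 -1.08348907] 0.013816742180757884
```

View pics/l.png

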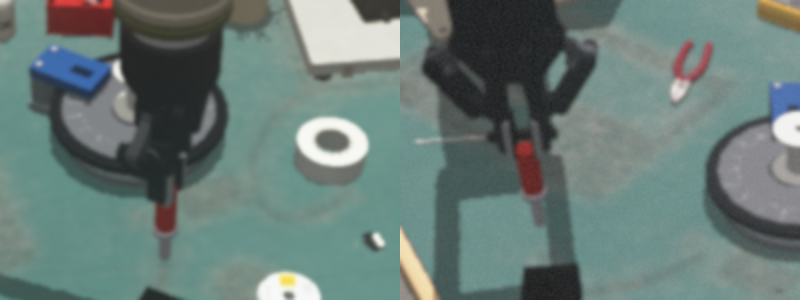

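View pics/w2.png

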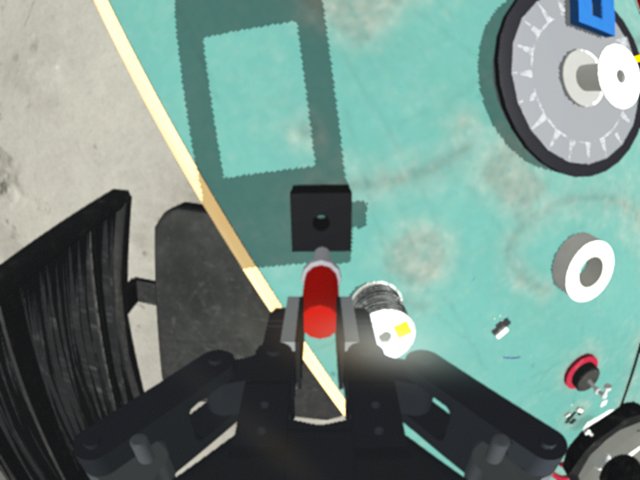

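The side and scene views show the pin held upright, hanging below the fingers. In the wrist view the handle is between the pads at (320,300) and the block is empty at (321,218).

```bash
python3 - <<'E'
from h import *
D={n:vision.snapshot(n) for n in('side','scene')}
print(tri(ray(D['scene'],220,262),ray(D['side'],332.5,309)))
for n,b in (('scene',(200,210,240,265)),('side',(320,260,345,300))):
    c,m=blobs(D[n]['pixels'],(0,120,50),(10,255,255),b);print(n,cv2.boundingRect(c[0]),cv2.fitLine(c[0],2,0,.01,.01).ravel())
E
python3 -m pendant '[{"linear":[-10,20,0],"spin":0},{"linear":[-18,50,0],"spin":0},{"linear":[-26,85,0],"spin":0},{"linear":[-34,120,0],"spin":0},{"linear":[-42,155,0],"spin":0},{"linear":[-50,190,0],"spin":0},{"linear":[-58,225,0],"spin":0},{"linear":[-65,260,0],"spin":0},{"linear":[-72,290,0],"spin":0},{"linear":[-74,311,0],"spin":0},{"linear":[-74,311,0],"spin":0},{"linear":[-74,311,0],"spin":0}]'
python3 - <<'E'
from h import *
s=bot.sense();w=vision.snapshot('wrist');d=vision.snapshot('side')
print(s['ee_pos'],s['tcp_rot'],s['ft_force'])
cv2.imwrite('pics/w3.png',w['pixels'])
E
```

```text
(array([ 0.59490231, -0.17531028,  0.11361328]), [np.float64(0.0007516886077153181), np.float64(0.0007516886077152418)])
scene (208, 222, 13, 25) [  0.24161571   0.970372   214.01724    233.58621   ]
side (327, 285, 8, 12) [2.0202411e-02 9.9979591e-01 3.3050000e+02 2.8993750e+02]
time_s: 5.3
ee_pos: [0.5166, 0.1368, 0.1582]
tcp_rot: [-3.14, -0.001, 2.658]
ft_force: [-0.1, -0.4, -0.1]
finger_gap: 0.0139
grip_force: 58.7
[0.51658222 0.13682988 0.15824433] [-3.14024952e+00 -1.39644675e-03  2.65789687e+00] [-0.11736346 -0.43688433 -0.08876279]
```

View pics/w3.png

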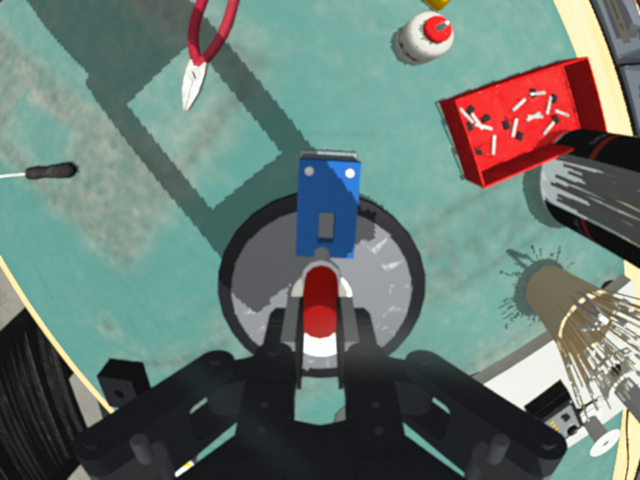

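The wrist view shows the gate's plate with its slot centred at about (326,225) and the pin tip near (321,250), still short of the slot.

```bash
python3 - <<'E'
from h import *
im=cv2.imread('pics/w3.png');cv2.imwrite('pics/w3c.png',cv2.resize(im[145:275,285:375],None,fx=4.6,fy=4.6,interpolation=cv2.INTER_NEAREST))
E
```

```text
(no output)
```

View pics/w3c.png

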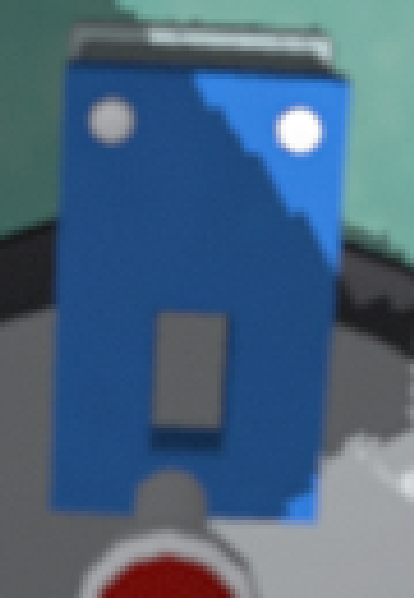

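```bash
python3 - <<'E'
from h import *
s=bot.sense();w=vision.snapshot('wrist')
S=np.array([wonz(w,s,u,v,.06) for u,v in((318.9,212.8),(334.1,213),(333,242.8),(318,242))])
P=np.array([wonz(w,s,u,v,.06) for u,v in((299.8,159.1),(361.1,161.5),(354.1,258.7),(295.9,255.9))])
for A in(S,P):
    print(np.round(A,4).tolist(),A.mean(0),[np.round(np.linalg.norm(A[i]-A[i-1])*1e3,1) for i in range(4)])
    e=(A[0]+A[1]-A[2]-A[3]);print('outdir deg',np.degrees(np.arctan2(e[1],e[0])))
print('tip',wonz(w,s,322.4,246.7,.113),wonz(w,s,321.7,250.5,.112), 'tcp',s['ee_pos'],np.degrees(s['tcp_rot'][2]))
E
```

```text
[[0.5067, 0.1387, 0.06], [0.5122, 0.1488, 0.06], [0.5332, 0.1371, 0.06], [0.5271, 0.1271, 0.06]] [0.51978443 0.13791544 0.06      ] [np.float64(23.5), np.float64(11.5), np.float64(24.0), np.float64(11.7)]
outdir deg 150.56620000325603
[[0.4639, 0.1455, 0.06], [0.4864, 0.1846, 0.06], [0.5529, 0.1458, 0.06], [0.5292, 0.1062, 0.06]] [0.50811822 0.14551284 0.06      ] [np.float64(76.2), np.float64(45.2), np.float64(77.0), np.float64(46.2)]
outdir deg 149.3453502066502
tip [0.51481285 0.13697863 0.113     ] [0.51720696 0.13522545 0.112     ] tcp [0.51716666 0.13529456 0.15855963] 152.1374402090798
```

```bash
python3 -m pendant '[{"linear":[2.8,2.8,-15],"spin":0},{"linear":[2.8,2.8,-30],"spin":0},{"linear":[2.8,2.8,-40],"spin":0},{"linear":[2.8,2.8,-46],"spin":0},{"linear":[2.8,2.8,-46],"spin":0},{"linear":[2.8,2.8,-46],"spin":0},{"linear":[2.8,2.8,-46],"spin":0}]'
python3 - <<'E'
from h import *
s=bot.sense();w=vision.snapshot('wrist');print(s['ee_pos'],s['ft_force'])
im=w['pixels'];cv2.imwrite('pics/w4.png',im);cv2.imwrite('pics/w4c.png',cv2.resize(im[120:300,260:390],None,fx=3.3,fy=3.3,interpolation=cv2.INTER_NEAREST))
E
```

```text
time_s: 6.03
ee_pos: [0.5209, 0.1386, 0.1142]
tcp_rot: [3.141, 0.001, 2.655]
ft_force: [-0.4, 0.3, -0.8]
finger_gap: 0.0138
grip_force: 58.7
[0.52090838 0.13859971 0.11422258] [-0.37053687  0.30362108 -0.80203918]
```

View pics/w4c.png

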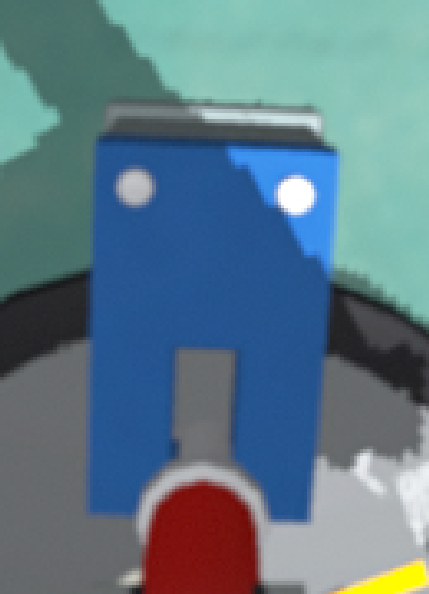

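The zoomed wrist view shows the shank centred across the slot, at about (205,440) between slot edges 174 and 236. A yellow stripe is passing at the lower right.

```bash
python3 -m pendant '[{"linear":[0,0,-5],"spin":0},{"linear":[0,0,-10],"spin":0},{"linear":[0,0,-15],"spin":0},{"linear":[0,0,-19],"spin":0},{"linear":[0,0,-21],"spin":0},{"linear":[0,0,-21],"spin":0},{"linear":[0,0,-21],"spin":0}]'
cat >> h.py <<'E'
AX=np.array([.580,.103]); OUT=150.0
def theta(verbose=1):
    res=[]
    for n in ('wrist','side','scene'):
        s=bot.sense();d=vision.snapshot(n)
        c,m=blobs(d['pixels'],(20,120,110),(35,255,255),None,12);A=[]
        for k in c:
            if cv2.contourArea(k)<4: continue
            p=(wonz(d,s,*cen(k),.04) if n=='wrist' else onz(d,*cen(k),.04))[:2]-AX
            if .03<np.hypot(*p)<.097: A.append((round(float((np.degrees(np.arctan2(p[1],p[0]))-OUT)%360),1),round(np.hypot(*p)*1e3)))
        res.append((round(s['time_s'],3),n,A));print(res[-1])
E
python3 - <<'E'
from h import *
theta();theta();theta();s=bot.sense();print(s['ee_pos'],s['ft_force'])
E
```

```text
time_s: 6.67
ee_pos: [0.5201, 0.1388, 0.0921]
tcp_rot: [-3.141, -0.0, 2.655]
ft_force: [0.4, 0.1, -0.8]
finger_gap: 0.014
grip_force: 58.7
(6.667, 'wrist', [(54.5, 49), (55.0, 87)])
(6.717, 'side', [(61.3, 46), (63.0, 87)])
(6.767, 'scene', [])
(6.817, 'wrist', [(83.0, 48), (83.6, 87)])
(6.867, 'side', [(91.9, 86), (90.4, 44)])
(6.917, 'scene', [(103.8, 87)])
(6.967, 'wrist', [(111.1, 53)])
(7.017, 'side', [(120.0, 44), (121.1, 85)])
(7.067, 'scene', [(132.4, 89), (133.2, 47)])
[0.52039323 0.13878282 0.0925156 ] [ 0.68918073  0.34122944 -1.37916973]
```

```bash
python3 -m pendant '[{"linear":[0,0,0],"spin":0},{"linear":[0,0,0],"spin":0},{"linear":[0,0,0],"spin":0},{"linear":[0,0,0],"spin":0},{"linear":[0,0,0],"spin":0},{"linear":[0,0,0],"spin":0},{"linear":[0,0,0],"spin":0},{"linear":[0,0,0],"spin":0},{"linear":[0,0,0],"spin":0},{"linear":[0,0,0],"spin":0},{"linear":[0,0,0],"spin":0},{"linear":[0,0,0],"spin":0}]'
python3 -m pendant '[{"linear":[0,0,0],"spin":0},{"linear":[0,0,-3],"spin":0},{"linear":[0,0,-5],"spin":0},{"linear":[0,0,-6],"spin":0}]'
python3 - <<'E'
from h import *
for i in range(3): s=bot.sense();print(s['time_s'],s['ee_pos'],s['ft_force'])
theta();s=bot.sense();print(s['time_s'],s['ee_pos'],s['ft_force'])
E
```

```text
time_s: 8.12
ee_pos: [0.5203, 0.1388, 0.0924]
tcp_rot: [3.142, 0.0, 2.655]
ft_force: [0.2, 0.6, -0.4]
finger_gap: 0.0137
grip_force: 58.7
time_s: 8.45
ee_pos: [0.52, 0.1387, 0.0858]
tcp_rot: [-3.141, -0.001, 2.655]
ft_force: [-0.5, -0.9, -0.4]
finger_gap: 0.0139
grip_force: 58.7
8.45 [0.52000012 0.13871501 0.08579415] [-0.45882106 -0.93387168 -0.41394138]
8.45 [0.52000012 0.13871501 0.08579415] [-0.45882106 -0.93387168 -0.41394138]
8.45 [0.52000012 0.13871501 0.08579415] [-0.45882106 -0.93387168 -0.41394138]
(8.45, 'wrist', [(33.8, 50), (33.7, 88)])
(8.5, 'side', [(40.2, 47)])
(8.55, 'scene', [])
8.6 [0.5201216  0.13871079 0.08612066] [-0.31629678 -0.00631875 -0.29228282]
```

```bash
python3 -m pendant '[{"linear":[0,0,-1],"spin":0},{"linear":[0,0,-2],"spin":0},{"linear":[0,0,-2],"spin":0}]'
python3 - <<'E'
from h import *
theta();s=bot.sense();print(s['time_s'],s['ee_pos'],s['ft_force'])
E
```

```text
time_s: 8.85
ee_pos: [0.5203, 0.1386, 0.0843]
tcp_rot: [-3.141, 0.0, 2.655]
ft_force: [-0.8, -1.2, 1.1]
finger_gap: 0.0138
grip_force: 59.0
(8.85, 'wrist', [(101.7, 51), (101.2, 89)])
(8.9, 'side', [(107.4, 45), (109.1, 87)])
(8.95, 'scene', [(118.3, 89), (119.2, 47)])
9.0 [0.52041438 0.13869425 0.08455082] [-0.29021621 -1.16446738  1.09743952]
```

```bash
python3 -m pendant '[{"linear":[0,0,-1],"spin":0},{"linear":[0,0,-1.5],"spin":0},{"linear":[0,0,-1.5],"spin":0}]'
python3 - <<'E'
from h import *
theta();s=bot.sense();print(s['time_s'],s['ee_pos'],s['ft_force'])
E
```

```text
time_s: 9.25
ee_pos: [0.5204, 0.1387, 0.0829]
tcp_rot: [-3.141, 0.0, 2.655]
ft_force: [-1.1, -1.5, 2.2]
finger_gap: 0.0139
grip_force: 59.2
(9.25, 'wrist', [])
(9.3, 'side', [(152.6, 86), (151.4, 45)])
(9.35, 'scene', [(158.6, 91), (158.9, 50)])
9.4 [0.52037297 0.13871448 0.08296354] [-1.54025684 -1.849535    2.76907963]
```

```bash
python3 -m pendant '[{"linear":[0,0,-0.6],"spin":0},{"linear":[0,0,-0.6],"spin":0},{"linear":[0,0,-0.6],"spin":0}]'
python3 - <<'E'
from h import *
theta();theta();s=bot.sense();print(s['time_s'],s['ee_pos'],s['ft_force'])
E
```

```text
time_s: 9.65
ee_pos: [0.5204, 0.1388, 0.0823]
tcp_rot: [3.142, 0.0, 2.655]
ft_force: [-1.3, -0.8, 3.1]
finger_gap: 0.0141
grip_force: 59.2
(9.65, 'wrist', [(176.4, 81)])
(9.7, 'side', [(177.8, 86), (176.8, 45)])
(9.75, 'scene', [(181.2, 91), (181.0, 50)])
(9.8, 'wrist', [(183.9, 82)])
(9.85, 'side', [(185.0, 86), (184.2, 44)])
(9.9, 'scene', [(187.7, 91), (187.3, 51)])
9.95 [0.52038603 0.13879505 0.08234904] [-0.23104694 -0.07451661  3.46426057]
```

```bash
python3 -m pendant '[{"linear":[0,0,0],"spin":0},{"linear":[0,0,0],"spin":0},{"linear":[0,0,0],"spin":0},{"linear":[0,0,0],"spin":0},{"linear":[0,0,0],"spin":0},{"linear":[0,0,0],"spin":0},{"linear":[0,0,0],"spin":0},{"linear":[0,0,0],"spin":0},{"linear":[0,0,0],"spin":0},{"linear":[0,0,0],"spin":0},{"linear":[0,0,0],"spin":0},{"linear":[0,0,0],"spin":0}]'
python3 - <<'E'
from h import *
theta();theta();s=bot.sense();print(s['time_s'],s['ee_pos'],s['ft_force'])
E
```

```text
time_s: 10.95
ee_pos: [0.5203, 0.1388, 0.0823]
tcp_rot: [3.142, 0.0, 2.655]
ft_force: [-0.6, -2.1, 4.0]
finger_gap: 0.0138
grip_force: 59.3
(10.95, 'wrist', [])
(11.0, 'side', [(234.8, 44), (234.5, 84)])
(11.05, 'scene', [(231.4, 47)])
(11.1, 'wrist', [])
(11.15, 'side', [(240.9, 43), (240.7, 84)])
(11.2, 'scene', [(237.4, 46)])
11.25 [0.52033627 0.13878683 0.0822786 ] [-0.89990164 -2.33997308  3.74115647]
```

```bash
python3 -m pendant '[{"linear":[0,0,0],"spin":0},{"linear":[0,0,0],"spin":0},{"linear":[0,0,0],"spin":0},{"linear":[0,0,0],"spin":0},{"linear":[0,0,0],"spin":0},{"linear":[0,0,0],"spin":0},{"linear":[0,0,0],"spin":0},{"linear":[0,0,0],"spin":0},{"linear":[0,0,0],"spin":0},{"linear":[0,0,0],"spin":0},{"linear":[0,0,0],"spin":0},{"linear":[0,0,0],"spin":0}]'
python3 -m pendant '[{"linear":[0,0,0],"spin":0},{"linear":[0,0,0],"spin":0},{"linear":[0,0,0],"spin":0},{"linear":[0,0,0],"spin":0},{"linear":[0,0,0],"spin":0},{"linear":[0,0,0],"spin":0},{"linear":[0,0,0],"spin":0},{"linear":[0,0,0],"spin":0}]'
python3 - <<'E'
from h import *
theta();s=bot.sense();print(s['time_s'],s['ee_pos'],s['ft_force'])
E
```

```text
time_s: 12.25
ee_pos: [0.5203, 0.1388, 0.0823]
tcp_rot: [3.142, 0.0, 2.655]
ft_force: [-0.3, -1.4, 3.9]
finger_gap: 0.0136
grip_force: 59.3
time_s: 12.92
ee_pos: [0.5203, 0.1388, 0.0823]
tcp_rot: [3.142, 0.0, 2.655]
ft_force: [-0.1, -1.3, 2.9]
finger_gap: 0.0142
grip_force: 59.3
(12.917, 'wrist', [(312.3, 88), (313.2, 52)])
(12.967, 'side', [])
(13.017, 'scene', [(310.9, 43), (312.6, 82)])
13.0667 [0.52032644 0.13876611 0.08228447] [-0.58025291 -1.67924636  3.30110836]
```

```bash
python3 -m pendant '[{"linear":[0,0,-0.4],"spin":0},{"linear":[0,0,-0.4],"spin":0},{"linear":[0,0,-0.4],"spin":0},{"linear":[0,0,-0.4],"spin":0},{"linear":[0,0,-0.4],"spin":0},{"linear":[0,0,-0.4],"spin":0}]'
python3 - <<'E'
from h import *
theta();s=bot.sense();print(s['time_s'],s['ee_pos'],s['ft_force'])
E
```

```text
time_s: 13.57
ee_pos: [0.5203, 0.1388, 0.0819]
tcp_rot: [3.142, 0.0, 2.655]
ft_force: [-0.8, -1.8, 4.1]
finger_gap: 0.0139
grip_force: 59.3
(13.567, 'wrist', [(333.6, 89), (332.0, 59)])
(13.617, 'side', [(337.1, 45)])
(13.667, 'scene', [])
13.7167 [0.52030367 0.13875877 0.08187128] [-0.73833394 -0.04319027  3.71157673]
```

```bash
python3 -m pendant '[{"linear":[0,0,0],"spin":0},{"linear":[0,0,0],"spin":0},{"linear":[0,0,0],"spin":0},{"linear":[0,0,0],"spin":0},{"linear":[0,0,0],"spin":0}]'
python3 -m pendant '[{"linear":[0,0,0],"spin":0}]'
python3 -m pendant '[{"linear":[0,0,0],"spin":0}]'
python3 - <<'E'
from h import *
theta();s=bot.sense();print(s['time_s'],s['ee_pos'],s['ft_force'])
E
```

```text
time_s: 14.13
ee_pos: [0.5203, 0.1388, 0.0818]
tcp_rot: [-3.142, -0.0, 2.655]
ft_force: [-1.3, -0.9, 3.0]
finger_gap: 0.0142
grip_force: 59.3
time_s: 14.22
ee_pos: [0.5203, 0.1388, 0.0819]
tcp_rot: [3.142, 0.0, 2.655]
ft_force: [-0.5, -0.9, 4.0]
finger_gap: 0.0139
grip_force: 59.3
time_s: 14.3
ee_pos: [0.5203, 0.1388, 0.0819]
tcp_rot: [-3.142, 0.0, 2.655]
ft_force: [-1.7, -0.9, 4.0]
finger_gap: 0.014
grip_force: 59.3
(14.3, 'wrist', [])
(14.35, 'side', [(355.9, 44)])
(14.4, 'scene', [])
14.45 [0.52032973 0.13878144 0.08187842] [ 0.14154548 -1.18750378  3.43758441]
```

```bash
python3 -m pendant '[{"linear":[0,0,0],"spin":0}]'
python3 -m pendant '[{"linear":[0,0,0],"spin":0}]'
python3 - <<'E'
from h import *
theta();s=bot.sense();print(s['time_s'],s['ee_pos'],s['ft_force'])
E
```

```text
time_s: 14.53
ee_pos: [0.5203, 0.1388, 0.0818]
tcp_rot: [3.142, -0.0, 2.655]
ft_force: [-0.5, -0.6, -0.3]
finger_gap: 0.0138
grip_force: 58.9
time_s: 14.62
ee_pos: [0.5199, 0.1388, 0.0814]
tcp_rot: [-3.141, -0.001, 2.655]
ft_force: [1.5, 1.0, 2.5]
finger_gap: 0.0138
grip_force: 59.2
(14.617, 'wrist', [])
(14.667, 'side', [(1.3, 44)])
(14.717, 'scene', [])
14.7667 [0.51996092 0.13874899 0.0814246 ] [-0.09119976 -0.97608363 -0.6716586 ]
```

```bash
python3 -m pendant '[{"linear":[0,0,-2],"spin":0},{"linear":[0,0,-4],"spin":0},{"linear":[0,0,-5.5],"spin":0},{"linear":[0,0,-5.5],"spin":0}]'
python3 -m pendant '[{"linear":[0,0,-1],"spin":0},{"linear":[0,0,-1],"spin":0}]'
python3 -m pendant '[{"linear":[0,0,-1],"spin":0},{"linear":[0,0,-1],"spin":0}]'
python3 - <<'E'
from h import *
theta();s=bot.sense();print(s['time_s'],s['ee_pos'],s['ft_force'])
E
```

```text
time_s: 15.1
ee_pos: [0.5201, 0.1388, 0.076]
tcp_rot: [-3.141, -0.0, 2.655]
ft_force: [0.5, -0.4, -0.3]
finger_gap: 0.0137
grip_force: 59.1
time_s: 15.27
ee_pos: [0.5202, 0.1388, 0.0752]
tcp_rot: [-3.141, -0.0, 2.655]
ft_force: [-1.0, -1.2, 0.2]
finger_gap: 0.0139
grip_force: 59.2
time_s: 15.43
ee_pos: [0.5202, 0.1387, 0.0742]
tcp_rot: [-3.141, -0.0, 2.655]
ft_force: [-0.4, -0.3, 0.9]
finger_gap: 0.0138
grip_force: 59.2
(15.433, 'wrist', [])
(15.483, 'side', [(1.3, 44)])
(15.533, 'scene', [])
15.5833 [0.52023989 0.13873675 0.07428451] [-0.3645356 -1.6258528  0.7422962]
```

Wheel is locked at θ≈1° and the pin is going down freely; I'll lower it until the collar meets the gate.

```bash
python3 -m pendant '[{"linear":[0,0,-1],"spin":0},{"linear":[0,0,-1],"spin":0}]' | sed -n '2p;4p'
python3 -m pendant '[{"linear":[0,0,-0.7],"spin":0},{"linear":[0,0,-0.7],"spin":0}]'| sed -n '2p;4p'
python3 -m pendant '[{"linear":[0,0,-0.7],"spin":0},{"linear":[0,0,-0.7],"spin":0}]'| sed -n '2p;4p'
```

```text
ee_pos: [0.5203, 0.1387, 0.0733]
ft_force: [-0.8, -1.6, 2.0]
ee_pos: [0.5203, 0.1387, 0.0726]
ft_force: [-0.2, -1.8, 2.4]
ee_pos: [0.5203, 0.1388, 0.0719]
ft_force: [-1.3, -2.3, 2.0]
```

```bash
python3 -m pendant '[{"linear":[0,0,-0.7],"spin":0},{"linear":[0,0,-0.7],"spin":0}]' | sed -n '2p;4p'
python3 -m pendant '[{"linear":[0,0,-0.7],"spin":0},{"linear":[0,0,-0.7],"spin":0}]'| sed -n '2p;4p'
python3 -m pendant '[{"linear":[0,0,0],"spin":0},{"linear":[0,0,0],"spin":0}]'| sed -n '2p;4p'
```

```text
ee_pos: [0.5206, 0.1389, 0.0718]
ft_force: [-1.7, -1.9, 5.4]
ee_pos: [0.521, 0.1388, 0.0718]
ft_force: [-3.3, -1.8, 9.4]
ee_pos: [0.521, 0.1389, 0.0718]
ft_force: [-3.4, -1.2, 9.1]
```

```bash
python3 -m pendant '[{"linear":[0,0,0.8],"spin":0},{"linear":[0,0,0.8],"spin":0},{"linear":[0,0,0.8],"spin":0}]'
python3 -m pendant '[{"linear":[0,0,0],"spin":0},{"linear":[0,0,0],"spin":0},{"linear":[0,0,0],"spin":0},{"linear":[0,0,0],"spin":0},{"linear":[0,0,0],"spin":0},{"linear":[0,0,0],"spin":0}]' 0.5
python3 - <<'E'
from h import *
theta()
w=vision.snapshot('wrist')['pixels'];d=vision.snapshot('side')['pixels']
cv2.imwrite('pics/e.png',np.hstack([cv2.resize(w[100:340,200:440],(400,400)),cv2.resize(d[160:280,230:350],(400,400))]))
E
```

```text
time_s: 16.83
ee_pos: [0.5207, 0.1389, 0.0718]
tcp_rot: [3.141, 0.001, 2.655]
ft_force: [-2.3, -1.3, 5.1]
finger_gap: 0.0136
grip_force: 59.6
time_s: 17.33
ee_pos: [0.5202, 0.1388, 0.0712]
tcp_rot: [-3.141, -0.0, 2.655]
ft_force: [0.1, -0.3, 0.5]
finger_gap: 0.043
grip_force: 0.0
(17.333, 'wrist', [])
(17.383, 'side', [(1.3, 44)])
(17.433, 'scene', [])
```

View pics/e.png

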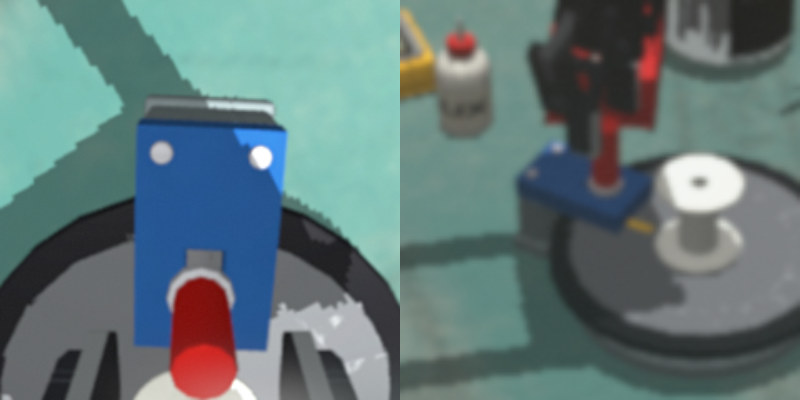

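The last picture shows the pin released, collar flat on the gate (about (607,183) in the right half), the stripe stopped under the slot and the fingers clear of the handle. I'll retract straight up and check before handing in.

```bash
python3 -m pendant '[{"linear":[0,0,3],"spin":0},{"linear":[0,0,10],"spin":0},{"linear":[0,0,25],"spin":0},{"linear":[0,0,45],"spin":0},{"linear":[0,0,70],"spin":0},{"linear":[0,0,95],"spin":0},{"linear":[0,0,120],"spin":0},{"linear":[0,0,130],"spin":0},{"linear":[0,0,130],"spin":0},{"linear":[0,0,130],"spin":0},{"linear":[0,0,130],"spin":0}]'
python3 - <<'E'
from h import *
theta();D={n:vision.snapshot(n) for n in('side','scene')};d=D['side']
c,m=blobs(d['pixels'],(0,120,50),(10,255,255),(270,180,310,225));print([(cv2.boundingRect(k),cv2.fitLine(k,2,0,.01,.01).ravel().round(2)) for k in c[:1]])
for z in(.065,.11): # expected pixels of an upright home pin in the side view
    E=np.linalg.inv(d['extrinsics']);p=E@np.array([.5200,.138,z,1]);print(z,d['fx']*p[0]/p[2]+d['cx'],d['fy']*p[1]/p[2]+d['cy'])
E
```

```text
time_s: 18.5
ee_pos: [0.5194, 0.1386, 0.1995]
tcp_rot: [-3.14, -0.002, 2.655]
ft_force: [-0.3, 0.1, -0.6]
finger_gap: 0.043
grip_force: 0.0
(18.5, 'wrist', [])
(18.55, 'side', [(1.3, 44)])
(18.6, 'scene', [])
[((274, 180, 34, 35), array([1.9000e-01, 9.8000e-01, 2.9043e+02, 1.9278e+02], dtype=float32))]
0.065 291.3057967332601 214.04749127685736
0.11 290.97896604549976 197.264803136314
```

```bash
python3 -c "
from workcell import bot
print(bot.hand_in())"
```

```text
the job is handed in; nothing more can be done
None
```

The job is handed in: the pin stands fully home with its collar on the gate and is released, the wheel is locked at rest, the arm is clear, and about 19 of the 54 s were used; the hand-in returned no verdict.

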